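Refit the brightness knob of the microscope lamp supply

ROBOT

A 7-joint arm with a two-finger parallel gripper is mounted at the origin on the work surface. World frame = base frame: x ahead of the robot, y to its left, z up, the work surface at z = 0. Lengths are in m, angles in rad, forces in N, time in s.
With the tool pointing down it reaches from about 0.4 to 0.85 m from the base axis. Payload 4.5 kg.
Tool frame: the origin (TCP) lies midway between the tips of the shut fingers; the grasp point (between the pads) lies 19 mm behind it; z points along the fingers, y is the line along which they close (so a half turn about z gives the same grasp; the last joint's range is limited). The gripper opens to 88 mm and grips with 3 to 60 N. Pads are 18 mm wide; open, the fingers measure 123 mm over their backs; the gripper's body (75 mm by 187 mm) begins 45 mm behind the grasp point.
Start: joints at [1.17, 0.689, -0.195, 1.565, 0.157, 0.902, -0.215], TCP at [0.263, -0.567, 0.214] pointing down, gripper open.
Joint ranges: [-3.01, 3.01], [-0.46, 2.08], [-1.47, 1.51], [0.13, 2.56], [-1, 4.14], [0.04, 2.09], [-2.66, 2.66]. Speed limits (rad/s): [2.57, 2.57, 3.14, 3.14, 3.14, 3.14, 3.14].

INTERFACE

Orientations are given as a unit quaternion [x, y, z, w].
In Python, from plant import r gives the robot as it stands.
- The arm moves only by the tool carry_out, never from a script. Its argument "plan" is a list of rows, each an object with "rot": the turn, a rotation vector about the tool's x, y, z in rad, a list of three; "xyz": the shift along the tool's x, y, z in m, a list of three; "grip": the closure in counts, from 0 (fully open) to 255 (shut). In form: [{"rot": [wx, wy, wz], "xyz": [dx, dy, dz], "grip": grip}, ...]. A call has 1 to 8 rows; each row is the pose to reach, as a shift and turn from the pose commanded when the call began, along the tool's axes at that moment; what a row does not reach only later rows make up. A row lasts 1/12 s, in which the tool goes at most 41.7 mm and 7.16 degrees, less where a joint would pass 70% of its speed; a pose out of reach is approached as far as the arm can. A call with a gripper value outside its range is refused whole. The fingers move at their own pace and stop on an object; "squeeze" is the grip in N (left out, the last holds). Time passes only in rows, so rows that repeat a pose let the fingers close. It gives the time, the measured TCP pose, the force, the opening and the grip force at its end, in the units of the state.
- r.get_state(): the state, without advancing time (a new reading comes with each control period).
- r.snapshot(name): name is "scene" or "top"; returns the picture (400x640x3 uint8, red, green, blue); there is no depth.
- r.camera_params(name): a dict with "fx", "fy", "cx", "cy" (pixels), "distortion" ([k1, k2, p1, p2, k3] as OpenCV has them; the pictures are not rectified), "position" and "attitude" of the camera in the world. Camera axes: x right, y down, z forward; pixel columns grow to the right and rows downward; lengths in m; the calibration is good to about 2 mm. A picture is of the moment at which its call begins. camera_params takes no time and is no camera call.
- r.finish_job(): hands the job in; it is judged then, once.
The state is a dict: "clock": time; "q": joint angles; "qd": joint speeds; "joint_torque": joint torques, N m; "tool_pos": TCP position; "eef_rot": TCP orientation; "contact_force": force on the tool from outside, world axes, zero at the start; "moment": the same for the moment, N m; "opening": opening from 0.0 (shut) to 1.0 (fully open); "finger_force": force on a finger pad.
Only numpy, scipy, OpenCV 4.12 (cv2) and the standard library are available. Lean on these libraries where they do the work, as an engineer would, in place of code of your own. Each camera call takes 0.05 s, during which the arm holds its last target. There are 200 camera calls.

TASK

The brightness knob has come off the microscope's lamp supply and lies in the service tray. Pick up this large pointer knob, turn it so that the flat in its bore matches the flat of the bare D-shaft on top of the supply, push it onto the shaft and press it down against the spring until its skirt sits fully home on the dial plate. Finish there, still holding the knob and keeping it pressed fully home so that a colleague can tighten its grub screw, and leave everything else undisturbed.

Things in the scene. Friction and masses are not known exactly. Their poses are not given: they have to be found in the camera images.
- knob_mid (a point): The knob to fit: black skirted pointer knob, 130 g, 40 mm tall, upright in the tray, bore down. Skirt 50 mm across, 39 mm at 17.5 mm up; above it a grip bar, 16 mm thick (y), 47 mm long (x), from 17.5 to 40 mm up, the place to grip. The bar's +x end tapers to a nose with a pale index line on top. The point is on the axis, 20 mm above the underside; z up, x towards the nose.
- knob: The same knob, origin in the centre of its underside, at the mouth of its D-bore; axes as above. The bore is 13.2 mm in diameter and 17.5 mm deep; its flat is 2.5 mm from the axis on the +x side, the side to which the nose points.
- shaft_tip (a point): Centre of the top end of the bare steel D-shaft, upright in the middle of the supply's top: 12 mm diameter, 16 mm tall above the dial plate, tip chamfered about 1 mm. Its flat is 2 mm from the axis on the +x side; x points out of the flat and turns with the shaft, z up. The knob fits only with its nose to that side (freely within 6 degrees). Fully home, knob_mid is 4 mm above this point.
- shaft (a joint): Angle of the shaft relative to the supply, rad, anticlockwise from above, 0 when its flat faces the supply's back; range -2.6 to 2.6. It is a control shaft that turns stiffly (0.08 N m) and stays where it is.
- spring (a joint): How far the spring round the shaft's foot is pressed down, m: 0 free, 0.004 with the knob fully home. Its dark washer, 27 mm across, stands 4 mm above the dial plate when free, level with it when home. It pushes back with 1.8 N at first, 6.6 N at 0.004, and lifts the knob again if let go; beyond that the skirt rests on the rigid dial plate.
- dial_plate (a point): Centre of the top face of the round black dial plate (86 mm across, with pale tick marks) on top of the supply, 112 mm above the bench, under the shaft; x towards the back of the supply, z up.
- supply: The lamp supply: heavy white metal box that does not move, 160 mm (x) by 180 mm (y), flat top 110 mm above the bench; its front with rocker switch and two round sockets faces -x. Origin under its centre, at bench height; the shaft is at the centre of its top.
- tray: Steel service tray that does not move, 200 mm (x) by 260 mm (y), 18 mm high, floor 3 mm thick; origin under its centre. It may stand to the left or right of the supply.
- round_knob: Bystander in the tray: small round ribbed knob, 25 mm across, 15 mm tall, of another device. Leave it alone.
- hex_key: Bystander in the tray: small L-shaped hex key lying flat, 75 by 26 mm (x by y), 5 mm thick. Leave it alone.
- petri_dish: Bystander: clear flat dish with seeds, 90 mm across, 14 mm tall, at the back.
- fruit_bowl: Bystander: white bowl heaped with small brown fruit, 130 mm across, 72 mm tall, at the back.
- sample_jar: Bystander: glass jar with white lid, 64 mm across, 85 mm tall, at the back.
- wash_bottle: Bystander: white wash bottle with bent spout, 68 mm across, 195 mm tall, at the right.
- slide_box: Bystander: grey slide box, 100 by 85 by 36 mm, at the back.
There are look-alikes about, which are no part of the job. There is more than one size of the supply; the one meant has the size given above.

How it is judged:
By the outcome, as a careful person would: the job done as asked, in the order asked, and still so for the second after the job is handed in, while the arm keeps its last pose, push and grip.
It also fails if it takes over 37 s, if anything falls off the work surface, if the arm or the gripper's body presses on something with over 40 N, if the wrist force passes 120 N, or if a joint passes its speed limit or range.

## Working session

There is one attempt and no reset: what is moved stays moved. The work goes in short steps, Python scripts to look and compute and a tool call to move; the robot and the scene stay as the last step left them, time stands still between calls to the robot, and variables do not carry over. Pictures are saved under pics/ and viewed, at most 10 in all, crops included, and the job is handed in when it is done.

Besides the shell and the picture viewer there is one more tool, called after "Call:" as name(argument=value, ...) on one line, values as JSON. carry_out: Moves the arm, as the interface text tells. Its arguments: {"type":"object","properties":{"plan":{"type":"array"},"squeeze":{"type":"number"}},"required":["plan"]}

```bash
mkdir -p pics
python3 - <<'E'
from plant import r
import cv2
for n in("scene","top"):
    im=r.snapshot(n); cv2.imwrite(f"pics/{n}0.png",im[:,:,::-1]); print(n,r.camera_params(n))
print(r.get_state())
E
```

```text
scene {'fx': 375.4328516566688, 'fy': 375.4328516566688, 'cx': 323.04952426958704, 'cy': 199.29882134238463, 'distortion': array([-0.04093182,  0.        ,  0.        ,  0.        ,  0.        ]), 'position': array([1.03060621, 0.37087729, 0.71892415]), 'attitude': array([ 0.37456369,  0.82271844, -0.38904235, -0.177433  ])}
top {'fx': 408.3536703386067, 'fy': 408.3536703386067, 'cx': 314.2158194324819, 'cy': 204.33313006098808, 'distortion': array([-0.03976949,  0.        ,  0.        ,  0.        ,  0.        ]), 'position': array([ 0.34548218, -0.08771798,  1.18301837]), 'attitude': array([ 0.71228635, -0.69870659,  0.04697533, -0.04744013])}
{'clock': 0.1, 'q': array([ 1.16978076,  0.68988543, -0.19455079,  1.56621077,  0.1573135 ,
        0.902532  , -0.21508457]), 'qd': array([ 0.00016979, -0.00145218,  0.00011945, -0.00292416,  0.00202873,
        0.00109247, -0.00058834]), 'joint_torque': array([-2.26562275e-03, -5.28499925e+01, -1.27113070e+00, -1.53834826e+01,
       -5.25451661e-02,  1.96132823e-03,  1.45063660e-05]), 'tool_pos': array([ 0.26299156, -0.56631008,  0.21320802]), 'eef_rot': array([ 9.76446572e-01,  2.15757780e-01, -2.33137135e-04, -7.86765058e-04]), 'contact_force': array([ 0.29705734, -0.30165985,  0.97910492]), 'moment': array([ 0.03303366, -0.00051416,  0.0180175 ]), 'finger_force': 0.0, 'opening': 1.0022985508261828}
```

View pics/top0.png

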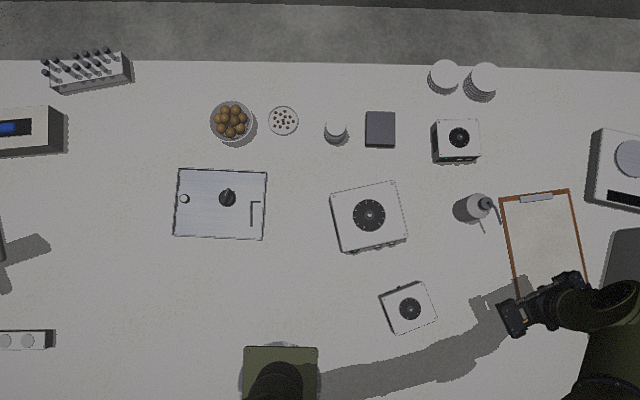

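View pics/scene0.png

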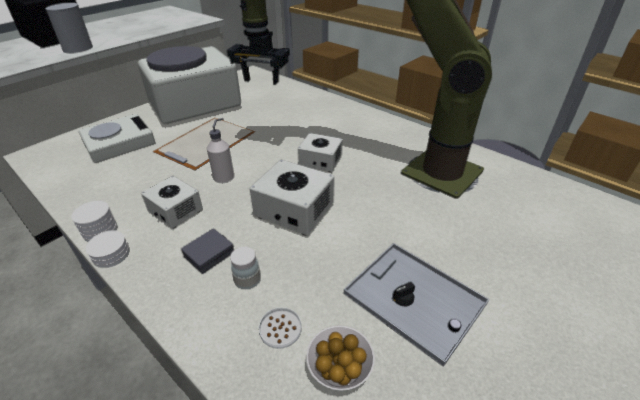

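Run:
```python
import cv2,numpy as np
t=cv2.imread("pics/top0.png");s=cv2.imread("pics/scene0.png")
c=lambda im,x,y,w,h,W,H:cv2.resize(im[y:y+h,x:x+w],(W,H),interpolation=cv2.INTER_CUBIC)
a=c(t,320,170,100,90,400,360);b=c(t,203,175,50,45,400,360)
d=c(s,240,150,100,90,400,240);e=c(s,380,270,50,45,400,240)
cv2.imwrite("pics/z0.png",np.vstack([np.hstack([a,b]),np.hstack([d,e])]))
```

```text
(no output)
```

View pics/z0.png

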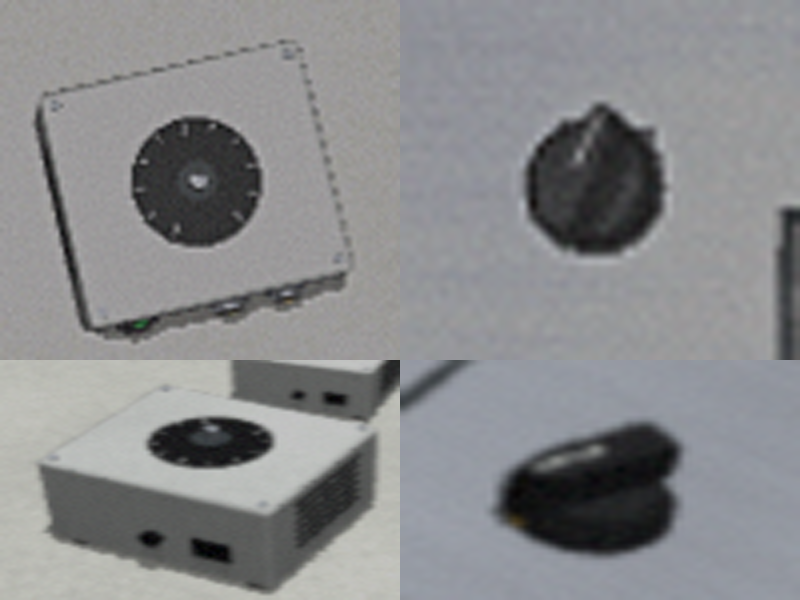

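```bash
cat > h.py <<'E'
import numpy as np,cv2
from scipy.spatial.transform import Rotation as R
from plant import r
def cam(n):
    p=r.camera_params(n);K=np.array([[p['fx'],0,p['cx']],[0,p['fy'],p['cy']],[0,0,1]])
    return K,p['distortion'],p['position'],R.from_quat(p['attitude']).as_matrix()
def proj(n,P):
    K,d,t,A=cam(n);rv=cv2.Rodrigues(A.T)[0]
    return cv2.projectPoints(np.atleast_2d(P).astype(float),rv,-A.T@t,K,d)[0][:,0]
def back(n,uv,z):
    K,d,t,A=cam(n);u=cv2.undistortPoints(np.atleast_2d(uv).astype(float).reshape(-1,1,2),K,d)[:,0]
    v=np.c_[u,np.ones(len(u))]@A.T
    return t+v*((z-t[2])/v[:,2])[:,None]
def avg(n,k): return np.mean([r.snapshot(n).astype(float) for _ in range(k)],0)
# orthographic patch: at height z about centre c, half-size h (m), s px/m; rows = -x world, columns = -y world
def ortho(n,im,c,z,h,s):
    g=np.arange(-h,h,1/s);Y,X=np.meshgrid(c[1]-g,c[0]-g)
    uv=proj(n,np.c_[X.ravel(),Y.ravel(),np.full(X.size,z)]).reshape(*X.shape,2).astype(np.float32)
    return cv2.remap(im.astype(np.float32),uv[...,0],uv[...,1],cv2.INTER_CUBIC)
E
python3 - <<'E'
from h import *
T=avg("top",8);S=avg("scene",8);np.savez("im0.npz",T=T,S=S)
print("corners",back("top",[[330.5,193.5],[395.5,180.5],[407,237.5],[341.5,251]],.11).round(4).tolist())
print("traycorn",back("top",[[178,168.5],[267,172.5],[265,240],[173,236]],.018).round(4).tolist())
for n,im,box in(("top",T,(350,200,390,232)),("scene",S,(270,165,312,195))):
    x0,y0,x1,y1=box;g=im[y0:y1,x0:x1].mean(2)
    print(n,"\n",g[8:24,10:30].round().astype(int) if n=="top" else g[0:20,8:34].round().astype(int))
c=back("top",[[369,215]],.112)[0];print(c)
k=back("top",[[227.5,197.5]],.03)[0];print(k)
st=[]
for n,im in(("top",T),("scene",S)):
    st.append(np.hstack([cv2.resize(ortho(n,im,c,.128,.02,5000),(300,300)),cv2.resize(ortho(n,im,k,.043,.04,3000),(300,300))]))
cv2.imwrite("pics/o0.png",np.clip(np.vstack(st),0,255)[:,:,::-1])
E
```

```text
corners [[0.5196, -0.1284, 0.11], [0.5583, -0.302, 0.11], [0.4064, -0.3312, 0.11], [0.3681, -0.1593, 0.11]]
traycorn [[0.6002, 0.3152, 0.018], [0.5929, 0.0538, 0.018], [0.3969, 0.0527, 0.018], [0.4028, 0.317, 0.018]]
top 
 [[ 53  53  51  50  52  50  51  50  53  49  52  50  48  50  51  53  51  48
   50  50]
 [ 53  52  52  51  51  52  51  49  50  52  51  52  49  51  50  49  50  50
   48  50]
 [ 51  52  50  50  52  51  55  64  62  66  63  57  50  51  51  50  50  51
   50  50]
 [ 53  53  51  51  51  51  61  69  70  69  70  68  60  54  49  51  52  52
   49  47]
 [ 50  53  52  52  54  60  70  69  65  62  66  70  68  56  50  50  50  49
   52  50]
 [ 52  52  50  52  60  70  68  74  87  73  77  74  70  65  53  50  51  49
   50  51]
 [ 52  52  52  50  62  69  61 106 167 150 135 124  75  66  57  49  50  49
   49  52]
 [ 52  52  50  54  62  69  62  98 159 161 157 132  56  65  57  49  49  51
   51  48]
 [ 51  52  51  51  57  71  64  51  92 156 138  90  69  68  56  51  52  52
   49  52]
 [ 54  51  53  51  58  69  68  68  56  39  45  66  70  63  44  50  49  50
   51  51]
 [ 52  53  54  52  52  57  
[... 2163 characters left out ...]
7  36  52  62  65  65  65  65  63  60
   53  36  26  25  25  25  25  25]
 [ 69  55  30  25  24  24  26  25  24  26  35  50  57  60  59  58  52  43
   34  23  25  25  24  25  27  23]
 [ 38  30  27  24  26  26  24  26  26  26  25  28  31  37  36  34  28  26
   25  25  26  26  26  24  26  26]
 [ 39  27  35  33  26  25  24  25  27  25  25  23  24  25  21  24  26  25
   24  26  25  24  25  27  32  34]
 [ 63  46  55  45  29  26  26  25  26  25  26  25  25  25  25  25  25  25
   25  25  24  24  24  28  42  48]]
[ 0.46382747 -0.2307333   0.112     ]
[0.51539321 0.16289427 0.03      ][ WARN:0@7.108] global loadsave.cpp:1063 imwrite_ Unsupported depth image for selected encoder is fallbacked to CV_8U.
```

View pics/o0.png

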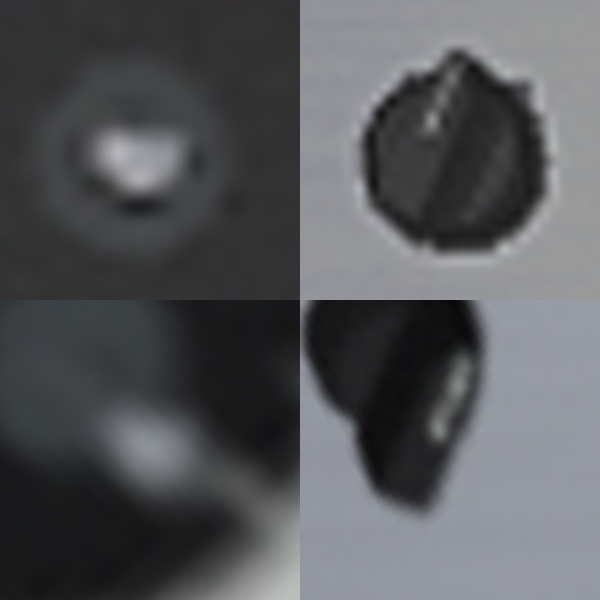

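```bash
cat > fit.py <<'E'
from h import *
from scipy.optimize import minimize
SS=8
def hull(n,P,box):
    uv=(proj(n,P)-np.array(box[:2])+.5)*SS*1.0
    m=np.zeros(((box[3]-box[1])*SS,(box[2]-box[0])*SS),np.uint8)
    cv2.fillConvexPoly(m,np.round(cv2.convexHull(uv.astype(np.float32))[:,0]*16).astype(np.int32),1,shift=4);return m
def resid(n,im,box,labels,K,psf=.45):
    A=np.stack([cv2.resize(cv2.GaussianBlur((labels==k).astype(np.float32),(0,0),psf*SS),None,fx=1/SS,fy=1/SS,interpolation=cv2.INTER_AREA).ravel() for k in range(K)],1)
    y=im[box[1]:box[3],box[0]:box[2]].mean(2).ravel()
    c=np.linalg.lstsq(A,y,rcond=None)[0];return np.mean((A@c-y)**2),c
ci=lambda x,y,z,rad,a=np.linspace(0,2*np.pi,60):np.c_[x+rad*np.cos(a),y+rad*np.sin(a),np.full(a.size,z)]
def dpoly(x,y,z,rad,th,f=.002):
    b=np.arccos(f/rad);return ci(x,y,z,rad,th+np.linspace(b,2*np.pi-b,40))
def shaft_lab(n,box,x,y,th):
    L=hull(n,ci(x,y,.1161,.0135),box)*1
    for rad,zt in((.006,.127),): 
        L[hull(n,np.r_[dpoly(x,y,.1161,rad,th),dpoly(x,y,zt,rad,th)],box)>0]=2
    b=np.arccos(.002/.006);f=ci(x,y,0,.006,th+np.array([-b,b]))
    cp=cam(n)[2]
    if (cp[0]-x)*np.cos(th)+(cp[1]-y)*np.sin(th)>.002: L[hull(n,np.r_[f+[0,0,.1161],f+[0,0,.128]],box)>0]=3
    L[hull(n,dpoly(x,y,.128,.0053,th),box)>0]=4
    return L
def knob_lab(n,box,x,y,z,th):
    c,s=np.cos(th),np.sin(th)
    L=hull(n,np.r_[ci(x,y,z,.025),ci(x,y,z+.0175,.0195)],box)*1
    q=np.array([[-.0235,-.008],[-.0235,.008],[.013,.008],[.0235,.001],[.0235,-.001],[.013,-.008]])
    w=np.c_[x+c*q[:,0]-s*q[:,1],y+s*q[:,0]+c*q[:,1]]
    L[hull(n,np.r_[np.c_[w,np.full(6,z+.0175)],np.c_[w,np.full(6,z+.04)]],box)>0]=1
    q=np.array([[.006,-.0008],[.0235,-.0008],[.0235,.0008],[.006,.0008]])
    w=np.c_[x+c*q[:,0]-s*q[:,1],y+s*q[:,0]+c*q[:,1]]
    L[hull(n,np.c_[w,np.full(4,z+.04)],box)>0]=2
    return L
E
cat > run1.py <<'E'
from fit import *
d=np.load("im0.npz");I={"top":d["T"],"scene":d["S"]}
nm=lambda f,x0,st:minimize(f,x0,method="Nelder-Mead",options=dict(initial_simplex=np.vstack([x0]+[np.array(x0)+np.eye(len(x0))[i]*st[i] for i in range(len(x0))]),xatol=1e-5,fatol=1e-3))
for n in I:
    uv=proj(n,[.464,-.231,.112])[0].astype(int);
    h=(24,24) if n=="top" else (30,20)
    box=(uv[0]-h[0],uv[1]-h[1],uv[0]+h[0],uv[1]+h[1])
    f=lambda p:resid(n,I[n],box,hull(n,ci(p[0],p[1],.112,.043),box)*1,2)[0]
    o=nm(f,[.464,-.231],[.003,.003]);print(n,"plate",o.x.round(4),round(o.fun,1));pc=o.x
    w=(10,9) if n=="top" else (11,10); uv=proj(n,[*pc,.12])[0].round().astype(int)
    box=(uv[0]-w[0],uv[1]-w[1],uv[0]+w[0]+1,uv[1]+w[1]+1)
    for t in range(-180,180,15):
        o=nm(lambda p:resid(n,I[n],box,shaft_lab(n,box,p[0],p[1],np.radians(t)),5)[0],pc,[.002,.002])
        e,c=resid(n,I[n],box,shaft_lab(n,box,*o.x,np.radians(t)),5)
        print(t,o.x.round(4),round(e,1),c.round())
    uv=proj(n,[.5154,.163,.02])[0].round().astype(int);box=(uv[0]-18,uv[1]-20,uv[0]+18,uv[1]+20)
    o=min((nm(lambda p:resid(n,I[n],box,knob_lab(n,box,p[0],p[1],.003,p[2]),3)[0],[.515,.163,t],[.003,.003,.15]) for t in(-.7,-.4,-.1)),key=lambda o:o.fun)
    print("knob",o.x.round(4),np.degrees(o.x[2]),o.fun,resid(n,I[n],box,knob_lab(n,box,*o.x[:2],.003,o.x[2]),3)[1])
E
python3 run1.py
```

```text
top plate [ 0.4642 -0.2295] 104.1
-180 [ 0.4613 -0.2295] 42.9 [ 52.  65.  84. -13. 169.]
-165 [ 0.4618 -0.2293] 44.1 [ 52.  65.  44.  73. 167.]
-150 [ 0.4618 -0.2298] 48.3 [ 52.  66.  51. -29. 167.]
-135 [ 0.4621 -0.2298] 53.4 [ 51.  67.  45.   0. 165.]
-120 [ 0.4623 -0.2302] 58.5 [ 51.  67.  45.   0. 163.]
-105 [ 0.4627 -0.2297] 59.9 [ 51.  69.  31.   0. 163.]
-90 [ 0.4628 -0.2296] 59.5 [ 51.  69.  27.   0. 165.]
-75 [ 0.4633 -0.2294] 54.1 [ 51.  69.  28.   0. 165.]
-60 [ 0.4633 -0.2294] 46.7 [ 51.  69.  29.   0. 168.]
-45 [ 0.4636 -0.229 ] 37.6 [ 51.  69.  27.   0. 171.]Traceback (most recent call last):
  File "run1.py", line 13, in <module>
    o=nm(lambda p:resid(n,I[n],box,shaft_lab(n,box,p[0],p[1],np.radians(t)),5)[0],pc,[.002,.002])
  File "run1.py", line 3, in <lambda>
    nm=lambda f,x0,st:minimize(f,x0,method="Nelder-Mead",options=dict(initial_simplex=np.vstack([x0]+[np.array(x0)+np.eye(len(x0))[i]*st[i] for i in range(len(x0))]),xatol=1e-5,fatol=1e-3))
                      ~~~~~~~~^^^^^^^^^^^^^^^^^^^^^^^^^^^^^^^^^^^^^^^^^^^^^^^^^^^^^^^^^^^^^^^^^^^^^^^^^^^^^^^^^^^^^^^^^^^
[... 248 characters left out ...]
args))
  File "run1.py", line 13, in <lambda>
    o=nm(lambda p:resid(n,I[n],box,shaft_lab(n,box,p[0],p[1],np.radians(t)),5)[0],pc,[.002,.002])
                                   ~~~~~~~~~^^^^^^^^^^^^^^^^^^^^^^^^^^^^^^^
  File "fit.py", line 16, in shaft_lab
    L=hull(n,ci(x,y,.1161,.0135),box)*1
      ~~~~^^^^^^^^^^^^^^^^^^^^^^^^^^^
  File "fit.py", line 5, in hull
    uv=(proj(n,P)-np.array(box[:2])+.5)*SS*1.0
        ~~~~^^^^^
  File "h.py", line 8, in proj
    K,d,t,A=cam(n);rv=cv2.Rodrigues(A.T)[0]
            ~~~^^^
  File "h.py", line 5, in cam
    p=r.camera_params(n);K=np.array([[p['fx'],0,p['cx']],[0,p['fy'],p['cy']],[0,0,1]])
ValueError: time passes only in moves, steps and waits
```

```bash
python3 - <<'E'
from plant import r
import pickle;pickle.dump({n:r.camera_params(n) for n in("top","scene")},open("cam.pkl","wb"))
print(r.get_state()['clock'])
E
sed -i 's/^from plant import r/from plant import r\nimport pickle;CP=pickle.load(open("cam.pkl","rb"))/; s/p=r.camera_params(n);/p=CP[n];/' h.py
sed -i 's/range(-180,180,15)/range(-75,90,15)/' run1.py; python3 run1.py
```

```text
0.9
top plate [ 0.4642 -0.2295] 104.1
-75 [ 0.4633 -0.2294] 54.1 [ 51.  69.  28.   0. 165.]
-60 [ 0.4633 -0.2294] 46.7 [ 51.  69.  29.   0. 168.]
-45 [ 0.4636 -0.229 ] 37.6 [ 51.  69.  27.   0. 171.]
-30 [ 0.4639 -0.229 ] 29.9 [ 51.  68.  32.   0. 173.]
-15 [ 0.4639 -0.2288] 24.4 [ 51.  67.  29.   0. 174.]
0 [ 0.4638 -0.2288] 23.4 [ 51.  68.  26.   0. 175.]
15 [ 0.4639 -0.2288] 28.8 [ 51.  67.  28.   0. 172.]
30 [ 0.4638 -0.2288] 37.2 [ 51.  68.  24.   0. 171.]
45 [ 0.4638 -0.2285] 43.2 [ 51.  68.   5. 482. 163.]
60 [ 0.4633 -0.2289] 50.8 [ 51.  69. -13. 195. 158.]
75 [ 0.463 -0.229] 50.2 [ 51.  69. -39. 188. 155.]
knob [ 0.5193  0.1704 -0.4117] -23.588099244641487 82.83989038923242 [151.34641431  45.08579462 151.56984164]
scene plate [ 0.4658 -0.2318] 1056.2
-75 [ 0.469  -0.2063] 3400.3 [77. 16. 28.  0.  8.]
-60 [ 0.4689 -0.2061] 3399.8 [77. 17. 28.  0.  7.]
-45 [ 0.4683 -0.2063] 3399.3 [77. 17. 28.  0.  7.]
-30 [ 0.468 -0.206] 3399.1 [77. 18. 26. 31.  9.]
-15 [ 0.4687 -0.2059] 3398.7 [77. 17. 25. 30. 11.]
0 [ 0.4681 -0.2062] 3398.8 [77. 17. 24. 30. 11.]
15 [ 0.4682 -0.2063] 3398.9 [77. 17. 19. 30. 12.]
30 [ 0.4691 -0.2057] 3398.9 [77. 18. -0. 29. 14.]
45 [ 0.4841 -0.2123] 3399.1 [ 77.  16. -68.  28.  54.]
60 [ 0.4686 -0.2059] 3399.4 [77. 17. 39. 26. 15.]
75 [ 0.4685 -0.2058] 3399.2 [77. 17. 37. 25. 15.]
knob [ 0.5187  0.1672 -0.4033] -23.104550563356316 191.02520424661606 [154.18900869  34.11701692 213.84797706]
```

```bash
cat > run2.py <<'E'
from fit import *
d=np.load("im0.npz");I={"top":d["T"],"scene":d["S"]}
for n,w,pc in(("top",(9,8),(.4639,-.2288)),("scene",(7,7),(.4658,-.2318))):
    uv=proj(n,[*pc,.12])[0].round().astype(int);box=(uv[0]-w[0],uv[1]-w[1],uv[0]+w[0]+1,uv[1]+w[1]+1)
    if n=="scene":box=(box[0],uv[1]-3,box[2],box[3])
    for psf in(.35,.6):
      for t in range(-50,60,10):
        o=minimize(lambda p:resid(n,I[n],box,shaft_lab(n,box,p[0],p[1],np.radians(t)),5,psf)[0],pc,method="Nelder-Mead",options=dict(initial_simplex=[pc,(pc[0]+.001,pc[1]),(pc[0],pc[1]+.001)],xatol=1e-5))
        e,c=resid(n,I[n],box,shaft_lab(n,box,*o.x,np.radians(t)),5,psf)
        print(n,psf,t,o.x.round(4),round(e,1),c.round())
E
python3 run2.py
python3 - <<'E'
from h import *
s=r.get_state();print(s['clock'],R.from_quat(s['eef_rot']).as_matrix().round(4).tolist())
E
```

```text
top 0.35 -50 [ 0.4637 -0.2291] 40.9 [ 51.  69.  36.   0. 165.]
top 0.35 -40 [ 0.4636 -0.2291] 32.7 [ 51.  68.  36.   0. 167.]
top 0.35 -30 [ 0.4637 -0.229 ] 25.7 [ 51.  68.  38.   0. 168.]
top 0.35 -20 [ 0.4638 -0.2291] 20.3 [ 51.  67.  40.   0. 168.]
top 0.35 -10 [ 0.4639 -0.2288] 17.0 [ 51.  67.  38.   0. 170.]
top 0.35 0 [ 0.4638 -0.2288] 16.8 [ 51.  68.  32.   0. 170.]
top 0.35 10 [ 0.4639 -0.2288] 20.8 [ 51.  67.  35.   0. 168.]
top 0.35 20 [ 0.4639 -0.2288] 26.8 [ 51.  68.  34.   0. 167.]
top 0.35 30 [ 0.4638 -0.2287] 35.2 [ 51.  68.  30.   0. 165.]
top 0.35 40 [ 0.4638 -0.2288] 44.9 [ 51.  69.  25.   0. 163.]
top 0.35 50 [ 0.4636 -0.2288] 48.8 [ 51.  68.  13. 235. 156.]
top 0.6 -50 [ 0.4637 -0.2291] 40.7 [ 51.  69.  15.   0. 181.]
top 0.6 -40 [ 0.4636 -0.2291] 34.6 [ 51.  68.  15.   0. 182.]
top 0.6 -30 [ 0.4637 -0.229 ] 29.5 [ 51.  68.  18.   0. 183.]
top 0.6 -20 [ 0.4638 -0.2288] 25.9 [ 51.  68.  13.   0. 184.]
top 0.6 -10 [ 0.4639 -0.2288] 24.1 [ 51.  67.  20.   0. 182.]
top 0.6 0 [ 0.4638 -0.2288] 23.6 [ 51.  67.  13.   0. 183.]
top 0.6 10 [ 0.4638 -0.2288] 27.0 [ 51.  68.
[... 1037 characters left out ...]
e 0.6 -40 [ 0.4647 -0.2329] 12.2 [ 26.  65.  70.  31. 162.]
scene 0.6 -30 [ 0.4646 -0.2327] 9.7 [ 26.  65.  71.  59. 161.]
scene 0.6 -20 [ 0.4646 -0.2325] 7.1 [ 25.  65.  71.  62. 158.]
scene 0.6 -10 [ 0.4647 -0.2324] 6.3 [ 25.  64.  73.  63. 158.]
scene 0.6 0 [ 0.4646 -0.2323] 7.7 [ 25.  64.  74.  64. 156.]
scene 0.6 10 [ 0.4646 -0.232 ] 10.5 [ 25.  64.  72.  66. 153.]
scene 0.6 20 [ 0.4649 -0.2317] 13.2 [ 25.  63.  76.  66. 150.]
scene 0.6 30 [ 0.4646 -0.2319] 16.3 [ 25.  64.  76.  68. 151.]
scene 0.6 40 [ 0.4648 -0.2313] 17.6 [ 25.  63.  58.  68. 148.]
scene 0.6 50 [ 0.4644 -0.2317] 19.3 [ 25.  65. -21.  73. 152.]
0.9 [[0.907, 0.4212, 0.0], [0.4212, -0.907, -0.0001], [-0.0, 0.0001, -1.0]]
```

Call:
carry_out(plan=[{"rot":[0,0,0.843],"xyz":[0.542,-0.56,-0.036],"grip":139},{"rot":[0,0,0.843],"xyz":[0.542,-0.56,-0.036],"grip":139},{"rot":[0,0,0.843],"xyz":[0.542,-0.56,-0.036],"grip":139},{"rot":[0,0,0.843],"xyz":[0.542,-0.56,-0.036],"grip":139},{"rot":[0,0,0.843],"xyz":[0.542,-0.56,-0.036],"grip":139},{"rot":[0,0,0.843],"xyz":[0.542,-0.56,-0.036],"grip":139},{"rot":[0,0,0.843],"xyz":[0.542,-0.56,-0.036],"grip":139},{"rot":[0,0,0.843],"xyz":[0.542,-0.56,-0.036],"grip":139}], squeeze=35)

```text
clock: 1.57
tool_pos: [0.373, -0.2505, 0.2296]
eef_rot: [0.979, -0.205, 0.0, 0.0]
contact_force: [1.0, -0.5, 0.3]
opening: 0.457
finger_force: 0.0
```

```bash
cat > to.py <<'E'
import sys
from h import *
x,y,z,yaw=map(float,sys.argv[1:5]);s=r.get_state();M=R.from_quat(s['eef_rot']);p=s['tool_pos']
T=R.from_euler('z',yaw,degrees=True)*R.from_quat([1,0,0,0])
print("t",s['clock'],"p",p.round(4),"yaw",np.degrees(np.arctan2(*M.as_matrix()[1::-1,0])).round(2),"tilt",M.as_matrix()[:2,2].round(4),"F",s['contact_force'].round(1),"open",round(s['opening']*88,1),round(s['finger_force'],1),"q",s['q'].round(2))
print("xyz",(M.inv().apply(np.array([x,y,z])-p)).round(4),"rot",(M.inv()*T).as_rotvec().round(4))
E
python3 to.py .519 .169 .25 -23.4
```

```text
t 1.5667 p [ 0.373  -0.2505  0.2296] yaw -23.64 tilt [ 0.0006 -0.0005] F [ 1.  -0.5  0.3] open 40.2 0.0 q [ 0.43  0.44  0.08  2.06 -0.06  0.64 -1.43]
xyz [-0.0344 -0.4428 -0.0205] rot [ 0.0002 -0.0008 -0.0041]
```

Call:
carry_out(plan=[{"rot":[0,0,0],"xyz":[-0.034,-0.43,-0.02],"grip":139},{"rot":[0,0,0],"xyz":[-0.034,-0.43,-0.02],"grip":139},{"rot":[0,0,0],"xyz":[-0.034,-0.43,-0.02],"grip":139},{"rot":[0,0,0],"xyz":[-0.034,-0.43,-0.02],"grip":139},{"rot":[0,0,0],"xyz":[-0.034,-0.43,-0.02],"grip":139},{"rot":[0,0,0],"xyz":[-0.034,-0.43,-0.02],"grip":139},{"rot":[0,0,0],"xyz":[-0.034,-0.43,-0.02],"grip":139},{"rot":[0,0,0],"xyz":[-0.034,-0.43,-0.02],"grip":139}])

```text
clock: 2.23
tool_pos: [0.4806, 0.0651, 0.2451]
eef_rot: [0.979, -0.202, 0.0, -0.0]
contact_force: [0.9, -0.9, 0.0]
opening: 0.453
finger_force: 0.0
```

```bash
python3 to.py .519 .169 .11 -23.4
```

```text
t 2.2333 p [0.4806 0.0651 0.2451] yaw -23.36 tilt [0.0007 0.0001] F [ 0.9 -0.9  0. ] open 39.9 0.0 q [-0.3   0.46  0.11  1.95 -0.07  0.73 -2.13]
xyz [-0.006  -0.1106  0.1352] rot [-0.0004 -0.0006  0.0007]
```

Go down to a hover of 0.11 and look.

Call:
carry_out(plan=[{"rot":[0,0,0],"xyz":[-0.007,-0.098,0.135],"grip":139},{"rot":[0,0,0],"xyz":[-0.007,-0.098,0.135],"grip":139},{"rot":[0,0,0],"xyz":[-0.007,-0.098,0.135],"grip":139},{"rot":[0,0,0],"xyz":[-0.007,-0.098,0.135],"grip":139},{"rot":[0,0,0],"xyz":[-0.007,-0.098,0.135],"grip":139},{"rot":[0,0,0],"xyz":[-0.007,-0.098,0.135],"grip":139}])

```text
clock: 2.73
tool_pos: [0.5113, 0.1568, 0.1075]
eef_rot: [0.98, -0.201, -0.002, 0.001]
contact_force: [0.4, -0.2, 1.0]
opening: 0.458
finger_force: 0.0
```

```bash
python3 to.py .519 .169 .0225 -23.4
python3 - <<'E'
from h import *
S=r.snapshot("scene");T=r.snapshot("top")
a=cv2.resize(S[215:330,350:470],(480,460),interpolation=2);b=cv2.resize(T[160:240,190:270],(300,300),interpolation=2)
o=np.zeros((460,780,3),np.uint8);o[:,:480]=a;o[:300,480:]=b
cv2.imwrite("pics/hov.png",o[:,:,::-1])
E
```

```text
t 2.7333 p [0.5113 0.1568 0.1075] yaw -23.21 tilt [-0.0043 -0.001 ] F [ 0.4 -0.2  1. ] open 40.3 0.0 q [-0.43  0.74  0.08  1.94 -0.12  0.48 -2.24]
xyz [ 0.0025 -0.0145  0.085 ] rot [0.0026 0.0035 0.0034]
```

View pics/hov.png

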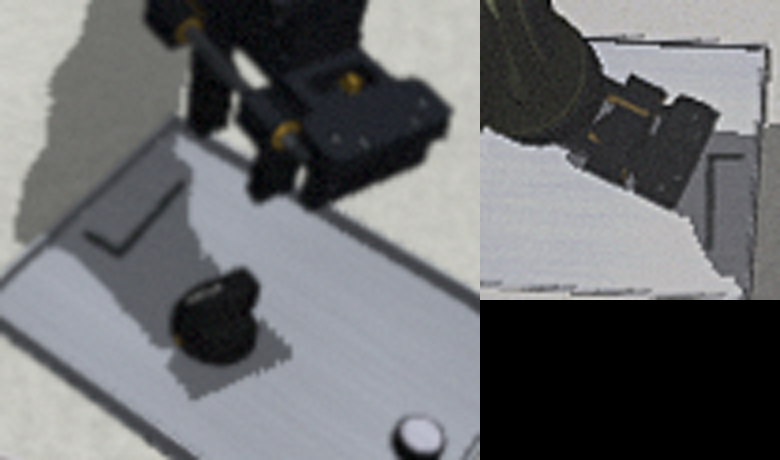

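Call:
carry_out(plan=[{"rot":[0,0,0],"xyz":[0.002,-0.013,0.02],"grip":139},{"rot":[0,0,0],"xyz":[0.002,-0.013,0.04],"grip":139},{"rot":[0,0,0],"xyz":[0.002,-0.013,0.04],"grip":139},{"rot":[0,0,0],"xyz":[0.002,-0.013,0.04],"grip":139}])

```text
clock: 3.17
tool_pos: [0.5199, 0.1652, 0.071]
eef_rot: [0.979, -0.204, 0.0, 0.0]
contact_force: [-0.6, -0.3, 0.1]
opening: 0.455
finger_force: 0.0
```

```bash
python3 to.py .519 .169 .0225 -23.4
```

```text
t 3.1667 p [0.5199 0.1652 0.071 ] yaw -23.5 tilt [ 0.0006 -0.0006] F [-0.6 -0.3  0.1] open 40.1 0.0 q [-0.44  0.81  0.07  1.93 -0.13  0.41 -2.25]
xyz [-0.0024 -0.0032  0.0485] rot [ 0.0004 -0.0008 -0.0017]
```

Call:
carry_out(plan=[{"rot":[0,0,0],"xyz":[-0.002,-0.003,0.018],"grip":139},{"rot":[0,0,0],"xyz":[-0.002,-0.003,0.034],"grip":139},{"rot":[0,0,0],"xyz":[-0.002,-0.003,0.044],"grip":139},{"rot":[0,0,0],"xyz":[-0.002,-0.003,0.048],"grip":139},{"rot":[0,0,0],"xyz":[-0.002,-0.003,0.048],"grip":139},{"rot":[0,0,0],"xyz":[-0.002,-0.003,0.048],"grip":139}])

```text
clock: 3.67
tool_pos: [0.5196, 0.1698, 0.0227]
eef_rot: [0.979, -0.203, 0.001, -0.0]
contact_force: [-0.2, -0.2, -0.8]
opening: 0.455
finger_force: 0.0
```

```bash
python3 to.py .519 .169 .0225 -23.4
```

```text
t 3.6667 p [0.5196 0.1698 0.0227] yaw -23.43 tilt [0.0012 0.    ] F [-0.2 -0.2 -0.8] open 40.0 0.0 q [-0.43  0.89  0.05  1.94 -0.14  0.31 -2.25]
xyz [-0.0002  0.001   0.0002] rot [-0.0005 -0.0011 -0.0005]
```

Close the fingers.

Call:
carry_out(plan=[{"rot":[0,0,0],"xyz":[0,0,0],"grip":180},{"rot":[0,0,0],"xyz":[0,0,0],"grip":240},{"rot":[0,0,0],"xyz":[0,0,0],"grip":240},{"rot":[0,0,0],"xyz":[0,0,0],"grip":240},{"rot":[0,0,0],"xyz":[0,0,0],"grip":240},{"rot":[0,0,0],"xyz":[0,0,0],"grip":240},{"rot":[0,0,0],"xyz":[0,0,0],"grip":240}], squeeze=40)

```text
clock: 4.25
tool_pos: [0.519, 0.1702, 0.0217]
eef_rot: [0.979, -0.203, 0.0, 0.0]
contact_force: [0.3, 0.2, -0.5]
opening: 0.058
finger_force: 0.0
```

```bash
python3 to.py .519 .169 .22 -23.4
```

```text
t 4.25 p [0.519  0.1702 0.0217] yaw -23.39 tilt [ 0.0001 -0.0001] F [ 0.3  0.2 -0.5] open 5.1 0.0 q [-0.43  0.89  0.05  1.94 -0.14  0.31 -2.25]
xyz [ 0.0004  0.0011 -0.1983] rot [ 0.     -0.0001  0.0002]
```

Run:
```python
from h import *
S=r.snapshot("scene");T=r.snapshot("top")
a=cv2.resize(S[245:345,350:470],(480,400),interpolation=2);b=cv2.resize(T[160:240,190:270],(300,300),interpolation=2)
o=np.zeros((400,780,3),np.uint8);o[:,:480]=a;o[:300,480:]=b
cv2.imwrite("pics/g1.png",o[:,:,::-1])
```

```text
(no output)
```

View pics/g1.png

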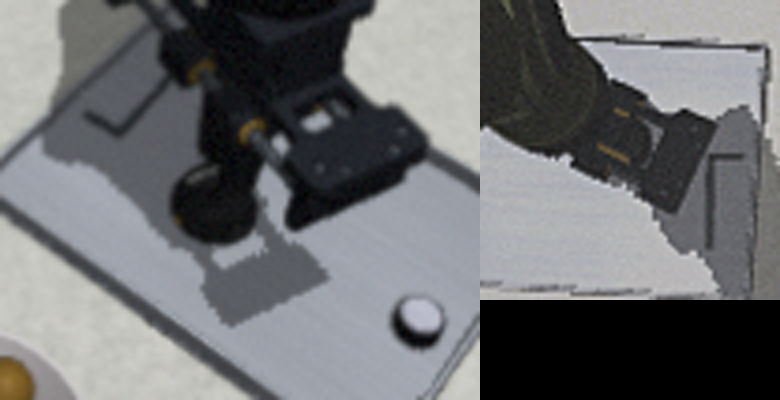

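Run:
```python
from h import *
s=r.get_state();M=R.from_quat(s['eef_rot']).as_matrix();p=s['tool_pos']
P=[p,p-.019*M[:,2],p-.064*M[:,2],p+.0615*M[:,1]-.064*M[:,2],p-.0615*M[:,1]-.064*M[:,2],[.519,.169,.003],[.519,.169,.043]]
for n,x,y,f in(("scene",350,245,4),("top",190,160,3.75)): print(n,((proj(n,P)-[x,y])*f).round().tolist())
im=r.snapshot("scene");cv2.imwrite("pics/g2.png",cv2.resize(im[240:320,370:450],(600,600),interpolation=2)[:,:,::-1].astype(float).__mul__(1.8).clip(0,255))
```

```text
scene [[219.0, 191.0], [224.0, 170.0], [236.0, 118.0], [172.0, 41.0], [307.0, 204.0], [212.0, 210.0], [222.0, 166.0]]
top [[134.0, 137.0], [128.0, 134.0], [115.0, 124.0], [191.0, 159.0], [40.0, 90.0], [140.0, 141.0], [129.0, 133.0]][ WARN:0@0.756] global loadsave.cpp:1063 imwrite_ Unsupported depth image for selected encoder is fallbacked to CV_8U.
```

View pics/g2.png

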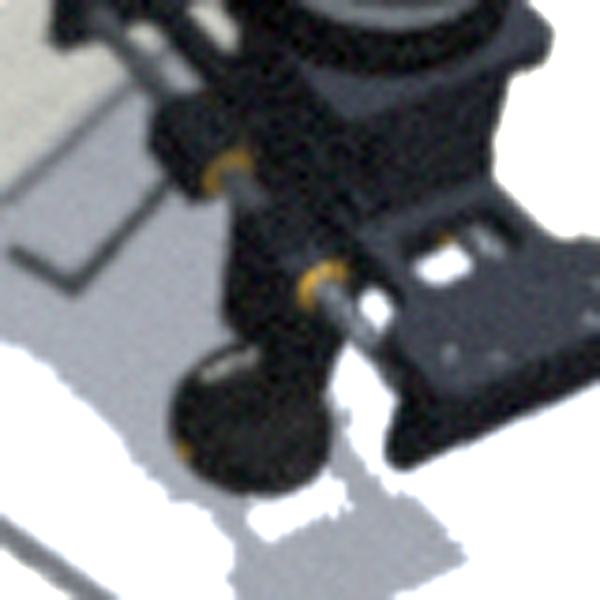

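Call:
carry_out(plan=[{"rot":[0,0,0],"xyz":[0,0,0],"grip":255},{"rot":[0,0,0],"xyz":[0,0,0],"grip":255},{"rot":[0,0,0],"xyz":[0,0,0],"grip":255}])

```text
clock: 4.65
tool_pos: [0.519, 0.1702, 0.0217]
eef_rot: [0.979, -0.203, 0.0, 0.0]
contact_force: [-0.3, -0.1, -0.8]
opening: 0.004
finger_force: 0.0
```

Run:
```python
from h import *
s=r.get_state();M=R.from_quat(s['eef_rot']).as_matrix();p=s['tool_pos']
o=np.zeros((560,800,3),np.uint8)
for n,x,y,w,h,W,H,ox in(("scene",380,250,50,60,450,540,0),("top",200,180,40,40,340,340,455)):
    im=avg(n,6)[y:y+h,x:x+w];im=(255*(im/255)**.45)
    im=cv2.resize(im,(W,H),interpolation=2).clip(0,255).astype(np.uint8).copy()
    f=W/w
    P=[p,p-.019*M[:,2],[.519,.169,.003],[.519,.169,.043]]
    for q,c in zip((proj(n,P)-[x,y]+.5)*f,[(255,0,0),(0,255,0),(255,255,0),(255,0,255)]): cv2.circle(im,tuple(int(v) for v in q),4,c,1)
    o[:H,ox:ox+W]=im
cv2.imwrite("pics/g3.png",o[:,:,::-1])
```

```text
(no output)
```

View pics/g3.png

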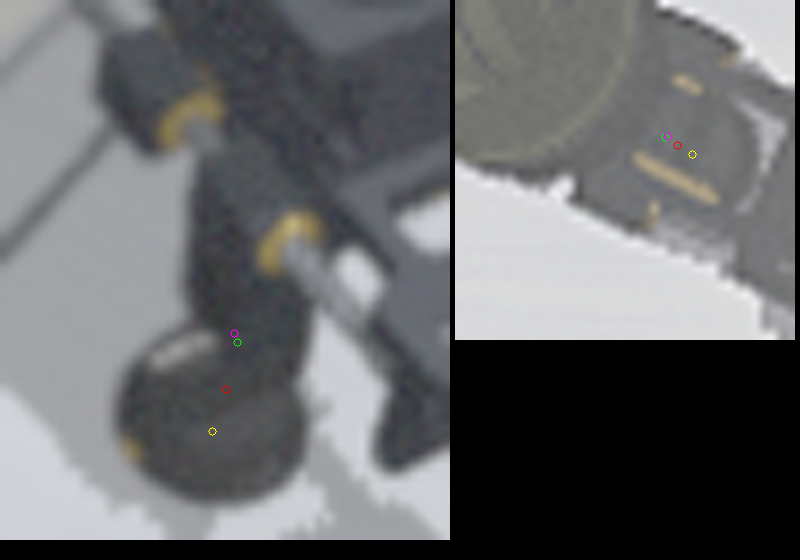

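Call:
carry_out(plan=[{"rot":[0,0,0],"xyz":[0,0,0],"grip":175},{"rot":[0,0,0],"xyz":[0,0,0],"grip":175},{"rot":[0,0,0],"xyz":[0,0,0],"grip":175},{"rot":[0,0,0],"xyz":[0,0,0.002],"grip":175},{"rot":[0,0,0],"xyz":[0,0,0.004],"grip":175},{"rot":[0,0,0],"xyz":[0,0,0.004],"grip":175}])

```text
clock: 5.75
tool_pos: [0.5187, 0.1701, 0.0173]
eef_rot: [0.979, -0.203, -0.0, 0.0]
contact_force: [0.5, 0.2, 0.6]
opening: 0.315
finger_force: 0.0
```

```bash
python3 to.py .519 .169 .0225 -23.4
```

```text
t 5.75 p [0.5187 0.1701 0.0173] yaw -23.39 tilt [-0.0007 -0.0002] F [0.5 0.2 0.6] open 27.7 0.0 q [-0.43  0.9   0.05  1.94 -0.14  0.3  -2.25]
xyz [ 0.0007  0.0009 -0.0052] rot [0.0005 0.0005 0.0002]
```

Call:
carry_out(plan=[{"rot":[0,0,0],"xyz":[0,0,0.002],"grip":175},{"rot":[0,0,0],"xyz":[0,0,0.004],"grip":175},{"rot":[0,0,0],"xyz":[0,0,0.004],"grip":175}])

```text
clock: 6.0
tool_pos: [0.5188, 0.1701, 0.0133]
eef_rot: [0.979, -0.203, -0.0, 0.0]
contact_force: [0.2, 0.5, 0.1]
opening: 0.312
finger_force: 0.0
```

Call:
carry_out(plan=[{"rot":[0,0,0],"xyz":[0,0,0.002],"grip":175},{"rot":[0,0,0],"xyz":[0,0,0.004],"grip":175},{"rot":[0,0,0],"xyz":[0,0,0.004],"grip":175}])

```text
clock: 6.25
tool_pos: [0.5188, 0.1701, 0.0093]
eef_rot: [0.979, -0.203, -0.0, 0.0]
contact_force: [0.3, 0.2, 0.6]
opening: 0.317
finger_force: 0.0
```

Run:
```python
from h import *
s=r.get_state();print(s['tool_pos'],s['contact_force'],s['moment'])
# is knob unmoved? scene index line/skirt vs. initial
d=np.load("im0.npz")["S"];S=avg("scene",3)
print(np.abs(S-d)[284:303,390:416].mean(2).round().astype(int))
```

```text
[0.51880964 0.17013059 0.00934666] [0.33223325 0.17925075 0.62644866] [0.10080879 0.02453191 0.03186445]
[[ 61  60  60  60  60  61  69  98 125 141 133 119 112  96  68  41  34  25
   22  24  17  12  14  30  56  80]
 [ 61  61  60  60  60  62  63  74  99 106  95  72  53  37  28  20  17  20
   23  27  22  15  10  27  24  76]
 [ 61  62  61  60  59  59  59  56  64  60  38  25  21  33  47  33  21  22
   25  25  23  11  22  29   9  68]
 [ 60  60  59  61  59  57  51  40  32  29  28  31  33  39  48  30  16  18
   23  19  17   8  26  36   9  79]
 [ 60  58  61  59  60  51  34  27  33  47  43  33  31  30  25  15  14  15
   16  13  10   2  21  23  22  92]
 [ 62  60  59  58  48  33  26  31  38  47  38  21  15  14  13  11  10   4
    5   9   1   2   5   4  57 106]
 [ 61  60  58  49  31  16  21  30  33  26  19  13  14  11   8   4   6   9
    4   9   4   1   5  18  86 124]
 [ 61  60  54  38  15   2  14  18  17  13  10  10   6   4   2   1   3   7
   10   7   4   3   3  48 117 131]
 [ 60  61  48  28   9   2   3   3   3   4   2   5   1   1   2   2   2   5
    3   5   4   7  28  97 132 135]
 [ 60  59  42 
[... 376 characters left out ...]
12  14  20
   22  25  19  22  15  21  60  94]
 [ 56  38  17   3   1   1   2   8   4   4   4   6  11  11  11  11  15  18
   23  21  22  16  15  13  39  65]
 [ 58  25   2   2   2   3   3   2   5   3   8  10  12  12  14  18  15  16
   20  18  13  10   7  16  42  57]
 [ 58  43  14   2   1   1   2   5   4  11   3   7  10  11  12   8  10  12
   16  11  13   7   7  19  44  56]
 [ 60  55  21   5   4   4   2   5   1   4   9   7   7   6   8   8  10  10
    8   3   6   6   8  21  52  58]
 [ 60  59  46  43  26  10   3   4   1   4   4   4   5   9   4   7  10   3
    8   6   5   2   6  25  55  59]
 [ 57  59  58  58  49  28  10   6   4   3   5   6   6   4   9   6   3   4
    4   6   4   5  14  39  56  57]]
```

Call:
carry_out(plan=[{"rot":[0,0,0],"xyz":[0,0,0],"grip":220},{"rot":[0,0,0],"xyz":[0,0,0],"grip":220},{"rot":[0,0,0],"xyz":[0,0,0],"grip":220}], squeeze=15)

```text
clock: 6.65
tool_pos: [0.519, 0.1699, 0.0098]
eef_rot: [0.979, -0.203, -0.0, 0.0]
contact_force: [-0.2, 0.4, -0.1]
opening: 0.181
finger_force: 15.0
```

Call:
carry_out(plan=[{"rot":[0,0,0],"xyz":[0,0,0],"grip":175},{"rot":[0,0,0],"xyz":[0,0,0.001],"grip":175},{"rot":[0,0,0],"xyz":[0,0,0.003],"grip":175},{"rot":[0,0,0],"xyz":[0,0,0.005],"grip":175},{"rot":[0,0,0],"xyz":[0,0,0.005],"grip":175}])

```text
clock: 7.07
tool_pos: [0.5188, 0.1702, 0.0043]
eef_rot: [0.979, -0.203, -0.0, 0.0]
contact_force: [-0.5, -0.4, -0.5]
opening: 0.312
finger_force: 0.0
```

Call:
carry_out(plan=[{"rot":[0,0,0],"xyz":[0,0,0.001],"grip":175},{"rot":[0,0,0],"xyz":[0,0,0.003],"grip":175},{"rot":[0,0,0],"xyz":[0,0,0.003],"grip":175}])

```text
clock: 7.32
tool_pos: [0.5189, 0.1701, 0.0014]
eef_rot: [0.979, -0.203, -0.0, 0.0]
contact_force: [0.8, -0.1, 0.2]
opening: 0.314
finger_force: 0.0
```

Call:
carry_out(plan=[{"rot":[0,0,0],"xyz":[0,0,0.001],"grip":175},{"rot":[0,0,0],"xyz":[0,0,0.002],"grip":175},{"rot":[0,0,0],"xyz":[0,0,0.003],"grip":175},{"rot":[0,0,0],"xyz":[0,0,0.003],"grip":175}])

```text
clock: 7.65
tool_pos: [0.5189, 0.1702, -0.0015]
eef_rot: [0.979, -0.203, -0.0, 0.0]
contact_force: [-0.9, -0.2, 0.7]
opening: 0.311
finger_force: 0.0
```

Call:
carry_out(plan=[{"rot":[0,0,0],"xyz":[0,0,0],"grip":230},{"rot":[0,0,0],"xyz":[0,0,0],"grip":230},{"rot":[0,0,0],"xyz":[0,0,0],"grip":230},{"rot":[0,0,0],"xyz":[0,0,-0.02],"grip":230},{"rot":[0,0,0],"xyz":[0,0,-0.06],"grip":230},{"rot":[0,0,0],"xyz":[0,0,-0.1],"grip":230},{"rot":[0,0,0],"xyz":[0,0,-0.1],"grip":230},{"rot":[0,0,0],"xyz":[0,0,-0.1],"grip":230}], squeeze=40)

```text
clock: 8.32
tool_pos: [0.5205, 0.1707, 0.1007]
eef_rot: [0.979, -0.203, 0.002, -0.001]
contact_force: [-1.6, -0.3, -2.0]
opening: 0.183
finger_force: 40.0
```

```bash
python3 to.py .4645 -.2305 .22 -7
python3 - <<'E'
from fit import *
s=r.get_state();p=s['tool_pos'];I={n:avg(n,3) for n in("scene","top")};np.savez("im1.npz",**I)
n="scene";zs=p[2]+.003+.0015
uv=proj(n,[.519,.17,zs+.02])[0].round().astype(int);box=(uv[0]-18,uv[1]-6,uv[0]+14,uv[1]+20)
cv2.imwrite("pics/lift.png",cv2.resize(I[n][uv[1]-40:uv[1]+40,uv[0]-50:uv[0]+50].clip(0,255)**.8,(700,560),interpolation=2)[:,:,::-1]*2.5)
for z in np.arange(-.006,.007,.003)+zs:
    o=minimize(lambda q:resid(n,I[n],box,knob_lab(n,box,q[0],q[1],z,q[2]),3)[0],[.519,.17,-.41],method="Nelder-Mead",options=dict(initial_simplex=[[.519,.17,-.41],[.522,.17,-.41],[.519,.173,-.41],[.519,.17,-.31]]))
    print(z.round(4),o.x.round(4),o.fun)
E
```

```text
t 8.3167 p [0.5205 0.1707 0.1007] yaw -23.39 tilt [0.0044 0.0016] F [-1.6 -0.3 -2. ] open 16.1 40.0 q [-0.45  0.76  0.08  1.91 -0.13  0.47 -2.26]
xyz [ 0.1083  0.3901 -0.1202] rot [-0.0027 -0.0038 -0.286 ]
0.0992 [ 0.514   0.1674 -0.6183] 567.5186015721935
0.1022 [ 0.5165  0.1682 -0.6381] 568.6664945713362
0.1052 [ 0.5188  0.1692 -0.6059] 569.6815589980058
0.1082 [ 0.521   0.1702 -0.5778] 572.8151061286002
0.1112 [ 0.5236  0.1711 -0.588 ] 574.3734941458225[ WARN:0@3.634] global loadsave.cpp:1063 imwrite_ Unsupported depth image for selected encoder is fallbacked to CV_8U.
```

View pics/lift.png

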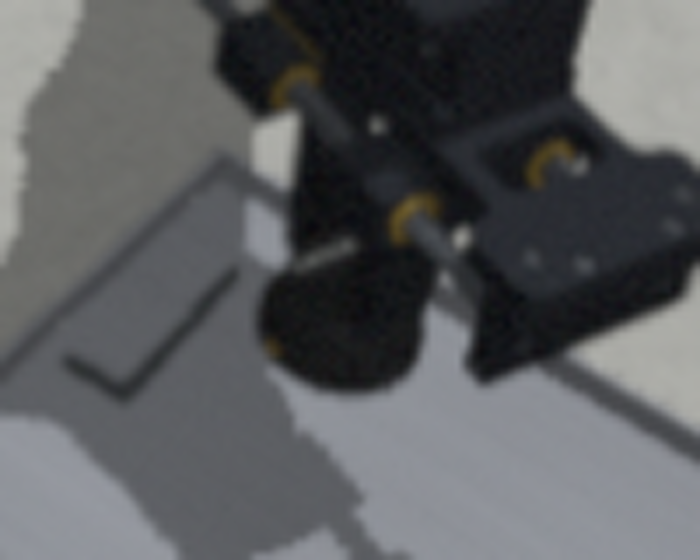

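Call:
carry_out(plan=[{"rot":[0,0,0],"xyz":[0,0,-0.04],"grip":230},{"rot":[0,0,0],"xyz":[0.02,0.03,-0.065],"grip":230},{"rot":[0,0,-0.295],"xyz":[0.108,0.389,-0.065],"grip":230},{"rot":[0,0,-0.295],"xyz":[0.108,0.389,-0.065],"grip":230},{"rot":[0,0,-0.295],"xyz":[0.108,0.389,-0.065],"grip":230},{"rot":[0,0,-0.295],"xyz":[0.108,0.389,-0.065],"grip":230},{"rot":[0,0,-0.295],"xyz":[0.108,0.389,-0.065],"grip":230},{"rot":[0,0,-0.295],"xyz":[0.108,0.389,-0.065],"grip":230}])

```text
clock: 9.28
tool_pos: [0.4826, -0.1119, 0.1626]
eef_rot: [0.998, -0.057, -0.001, -0.0]
contact_force: [0.6, -0.8, -1.4]
opening: 0.18
finger_force: 40.0
```

```bash
python3 to.py .4643 -.2291 .16 -6.5
```

```text
t 9.2833 p [ 0.4826 -0.1119  0.1626] yaw -6.48 tilt [-0.0016  0.0003] F [ 0.6 -0.8 -1.4] open 15.9 40.0 q [ 0.17  0.6  -0.05  2.01  0.06  0.54 -1.61]
xyz [-0.005   0.1185  0.0025] rot [-0.0001  0.0017  0.0004]
```

Call:
carry_out(plan=[{"rot":[0,0,0],"xyz":[-0.005,0.106,0.002],"grip":230},{"rot":[0,0,0],"xyz":[-0.005,0.106,0.002],"grip":230},{"rot":[0,0,0],"xyz":[-0.005,0.106,0.002],"grip":230},{"rot":[0,0,0],"xyz":[-0.005,0.106,0.002],"grip":230},{"rot":[0,0,0],"xyz":[-0.005,0.106,0.002],"grip":230},{"rot":[0,0,0],"xyz":[-0.005,0.106,0.002],"grip":230}])

```text
clock: 9.78
tool_pos: [0.4667, -0.2137, 0.1607]
eef_rot: [0.998, -0.056, -0.001, -0.001]
contact_force: [0.4, 1.1, -1.5]
opening: 0.179
finger_force: 40.0
```

```bash
python3 to.py .4643 -.2291 .13 -6.5
```

```text
t 9.7833 p [ 0.4667 -0.2137  0.1607] yaw -6.44 tilt [-0.0011  0.0015] F [ 0.4  1.1 -1.5] open 15.8 40.0 q [ 0.39  0.62 -0.08  1.96  0.08  0.57 -1.43]
xyz [-0.0006  0.0157  0.0306] rot [-0.0014  0.0012  0.0011]
```

Call:
carry_out(plan=[{"rot":[0,0,0],"xyz":[-0.001,0.015,0.01],"grip":230},{"rot":[0,0,0],"xyz":[-0.001,0.015,0.022],"grip":230},{"rot":[0,0,0],"xyz":[-0.001,0.015,0.022],"grip":230},{"rot":[0,0,0],"xyz":[-0.001,0.015,0.022],"grip":230}])

```text
clock: 10.12
tool_pos: [0.4642, -0.2275, 0.1388]
eef_rot: [0.998, -0.055, -0.001, -0.001]
contact_force: [-0.1, 0.7, -1.6]
opening: 0.179
finger_force: 40.0
```

```bash
python3 to.py .4643 -.2291 .13 -6.5
```

```text
t 10.1167 p [ 0.4642 -0.2275  0.1388] yaw -6.32 tilt [-0.0015  0.0017] F [-0.1  0.7 -1.6] open 15.7 40.0 q [ 0.41  0.66 -0.08  1.96  0.09  0.52 -1.41]
xyz [0.0003 0.0016 0.0088] rot [-0.0015  0.0017  0.0032]
```

Call:
carry_out(plan=[{"rot":[-0.001,0.001,0.003],"xyz":[0,0.0015,0.006],"grip":230},{"rot":[-0.001,0.001,0.003],"xyz":[0,0.0015,0.012],"grip":230},{"rot":[-0.001,0.001,0.003],"xyz":[0,0.0015,0.012],"grip":230},{"rot":[-0.001,0.001,0.003],"xyz":[0,0.0015,0.012],"grip":230}])

```text
clock: 10.45
tool_pos: [0.4639, -0.2306, 0.1271]
eef_rot: [0.998, -0.058, 0.0, 0.0]
contact_force: [-0.0, -0.2, -1.7]
opening: 0.179
finger_force: 40.0
```

```bash
python3 to.py .4643 -.2291 .12 -6.5
python3 - <<'E'
from h import *
o=np.zeros((440,800,3),np.uint8)
for n,w,ox in(("scene",44,0),("top",40,405)):
    im=avg(n,5);u=proj(n,[.464,-.23,.13])[0].round().astype(int)
    c=255*(im[u[1]-w//2:u[1]+w//2,u[0]-w//2:u[0]+w//2]/255)**.5
    o[:395,ox:ox+395]=cv2.resize(c,(395,395),interpolation=2).clip(0,255)
cv2.imwrite("pics/over.png",o[:,:,::-1])
E
```

```text
t 10.45 p [ 0.4639 -0.2306  0.1271] yaw -6.62 tilt [ 0.0003 -0.0008] F [-0.  -0.2 -1.7] open 15.8 40.0 q [ 0.42  0.68 -0.07  1.97  0.1   0.49 -1.41]
xyz [ 0.0002 -0.0016  0.0071] rot [ 0.0008 -0.0004 -0.0022]
```

View pics/over.png

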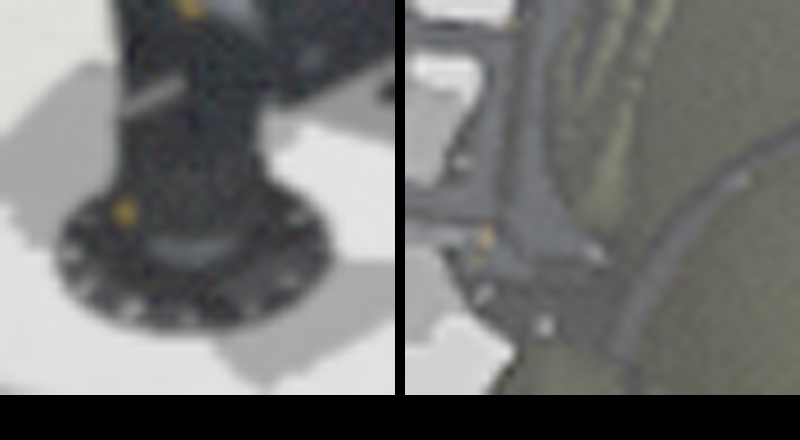

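Call:
carry_out(plan=[{"rot":[0,0,0],"xyz":[0,-0.0015,0],"grip":230},{"rot":[0,0,0],"xyz":[0,-0.0015,0.002],"grip":230},{"rot":[0,0,0],"xyz":[0,-0.0015,0.004],"grip":230},{"rot":[0,0,0],"xyz":[0,-0.0015,0.006],"grip":230},{"rot":[0,0,0],"xyz":[0,-0.0015,0.006],"grip":230}])

```text
clock: 11.37
tool_pos: [0.4643, -0.2306, 0.1212]
eef_rot: [0.998, -0.058, 0.001, 0.001]
contact_force: [0.3, -2.8, -4.7]
opening: 0.178
finger_force: 40.0
```

```bash
python3 to.py .4643 -.2291 .1075 -6.5; python3 -c "
from h import *
print(r.get_state()['moment'])"
```

```text
t 11.3667 p [ 0.4643 -0.2306  0.1212] yaw -6.69 tilt [ 0.0013 -0.0024] F [ 0.3 -2.8 -4.7] open 15.7 40.0 q [ 0.41  0.69 -0.07  1.98  0.1   0.47 -1.41]
xyz [-0.0002 -0.0015  0.0137] rot [ 0.0022 -0.0016 -0.0034]
[-0.60574786 -0.12809735 -0.02793173]
```

Call:
carry_out(plan=[{"rot":[0,0,0],"xyz":[0,0.0017,0],"grip":230},{"rot":[0,0,0],"xyz":[0,0.0017,0.001],"grip":230},{"rot":[0,0,0],"xyz":[0,0.0017,0.003],"grip":230},{"rot":[0,0,0],"xyz":[0,0.0017,0.003],"grip":230}])

```text
clock: 11.7
tool_pos: [0.4644, -0.2311, 0.1181]
eef_rot: [0.998, -0.058, 0.001, 0.0]
contact_force: [0.7, -0.1, -1.7]
opening: 0.18
finger_force: 40.0
```

```bash
python3 to.py .4643 -.2306 .1075 -6.5; python3 -c "
from h import *
print(r.get_state()['moment'])"
```

```text
t 11.7 p [ 0.4644 -0.2311  0.1181] yaw -6.64 tilt [ 0.0015 -0.0009] F [ 0.7 -0.1 -1.7] open 15.8 40.0 q [ 0.41  0.7  -0.07  1.98  0.1   0.46 -1.41]
xyz [-0.0002 -0.0005  0.0106] rot [ 0.0007 -0.0015 -0.0025]
[-0.03679209 -0.22521821  0.01565482]
```

Call:
carry_out(plan=[{"rot":[0,0,0],"xyz":[0,0,0.002],"grip":230},{"rot":[0,0,0],"xyz":[0,0,0.004],"grip":230},{"rot":[0,0,0],"xyz":[0,0,0.006],"grip":230},{"rot":[0,0,0],"xyz":[0,0,0.008],"grip":230},{"rot":[0,0,0],"xyz":[0,0,0.008],"grip":230}])

```text
clock: 12.12
tool_pos: [0.4645, -0.2312, 0.1102]
eef_rot: [0.998, -0.058, 0.001, 0.001]
contact_force: [2.0, 0.2, 0.9]
opening: 0.177
finger_force: 40.0
```

```bash
python3 to.py .4643 -.2306 .1075 -6.5; python3 -c "
from h import *
print(r.get_state()['moment'])"
```

```text
t 12.1167 p [ 0.4645 -0.2312  0.1102] yaw -6.64 tilt [ 0.0016 -0.0012] F [2.  0.2 0.9] open 15.6 40.0 q [ 0.41  0.71 -0.07  1.98  0.1   0.45 -1.41]
xyz [-0.0002 -0.0006  0.0027] rot [ 0.001  -0.0017 -0.0025]
[ 0.13487076 -0.30954984 -0.06953841]
```

Call:
carry_out(plan=[{"rot":[0,0,0],"xyz":[0,0,0.001],"grip":230},{"rot":[0,0,0],"xyz":[0,0,0.002],"grip":230},{"rot":[0,0,0],"xyz":[0,0,0.003],"grip":230},{"rot":[0,0,0],"xyz":[0,0,0.003],"grip":230},{"rot":[0,0,0],"xyz":[0,0,0.003],"grip":230}])

```text
clock: 12.53
tool_pos: [0.4645, -0.2313, 0.1077]
eef_rot: [0.998, -0.058, 0.001, 0.001]
contact_force: [2.4, 0.8, 5.9]
opening: 0.181
finger_force: 40.0
```

```bash
python3 to.py .4643 -.2306 .1075 -6.5; python3 -c "
from h import *
print(r.get_state()['moment'])"
```

```text
t 12.5333 p [ 0.4645 -0.2313  0.1077] yaw -6.64 tilt [ 0.0019 -0.0013] F [2.4 0.8 5.9] open 16.0 40.0 q [ 0.41  0.72 -0.06  1.99  0.1   0.44 -1.42]
xyz [-0.0002 -0.0006  0.0002] rot [ 0.0011 -0.002  -0.0025]
[ 0.28889742 -0.19040584  0.03330737]
```

Call:
carry_out(plan=[{"rot":[0,0,0],"xyz":[0,0,0.0005],"grip":230},{"rot":[0,0,0],"xyz":[0,0,0.001],"grip":230},{"rot":[0,0,0],"xyz":[0,0,0.0015],"grip":230},{"rot":[0,0,0],"xyz":[0,0,0.0015],"grip":230},{"rot":[0,0,0],"xyz":[0,0,0.0015],"grip":230}])

```text
clock: 12.95
tool_pos: [0.4646, -0.2313, 0.1076]
eef_rot: [0.998, -0.058, 0.001, 0.001]
contact_force: [-1.0, 2.6, 19.6]
opening: 0.178
finger_force: 40.0
```

```bash
python3 to.py .4643 -.2306 .1075 -6.5
```

```text
t 12.95 p [ 0.4646 -0.2313  0.1076] yaw -6.65 tilt [ 0.0027 -0.0018] F [-1.   2.6 19.6] open 15.6 40.0 q [ 0.41  0.72 -0.06  1.99  0.1   0.44 -1.42]
xyz [-0.0003 -0.0007  0.0001] rot [ 0.0015 -0.0029 -0.0027]
```

Call:
carry_out(plan=[{"rot":[0,0,0],"xyz":[0,0,0],"grip":230},{"rot":[0,0,0],"xyz":[0,0,0],"grip":230},{"rot":[0,0,0],"xyz":[0,0,0],"grip":230},{"rot":[0,0,0],"xyz":[0,0,0],"grip":230}])

```text
clock: 13.28
tool_pos: [0.4645, -0.2313, 0.1076]
eef_rot: [0.998, -0.058, 0.001, 0.001]
contact_force: [-1.3, 2.3, 19.1]
opening: 0.177
finger_force: 40.0
```

Run:
```python
from plant import r
s=r.get_state();print(s['tool_pos'],s['contact_force'],s['finger_force'])
if s['contact_force'][2]>12 and s['tool_pos'][2]<.108: print(r.finish_job())
```

```text
[ 0.46453943 -0.23131223  0.10764125] [-1.34298731  2.31242139 19.07276791] 40.00484939664602
the job is handed in; nothing more can be done
None
```

The job is handed in: the knob is on the D-shaft and pressed onto the dial plate with about 19 N, where it stopped moving down at the height expected for fully home, and the arm is still gripping it at 40 N after 13.3 s.

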